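# Prime the pump pot and dose the beakers with the applicator

## Robot

A 6-joint arm with a two-finger parallel gripper is mounted at the origin on a cart in front of the work surface, level with it; the furniture and walls round the work are solid. World frame = base frame: x ahead of the robot, y to its left, z up, the work surface at z = 0. Lengths are in mm, angles in rad, forces in N, time in s.
With the tool pointing down it reaches from about 250 to 850 mm from the base axis. Payload 12.5 kg.
Tool frame: the origin (TCP) lies on the centre line of the jaws, within the pads' length; the fingertips stand 11 mm ahead of it and the grasp point (between the pads) lies 8 mm behind it; z points along the fingers, y is the line along which they close (so a half turn about z gives the same grasp; the last joint's range is limited). The gripper opens to 93 mm and grips with 3 to 60 N. Pads are 15 mm wide; open, the fingers measure 128 mm over their backs; the gripper's body (75 mm by 188 mm) begins 65 mm behind the grasp point.
Start: joints at [-1.195, 0.351, 1.652, -0, 1.139, -0.085], TCP at [244.582, -492.61, 229.633] pointing down, gripper open.
Joint ranges: [-2.75, 2.75], [-0.79, 2.1], [0.01, 2.65], [-1.57, 4.71], [0.07, 3.14], [-2.87, 2.87]. Speed limits (rad/s): [2.22, 2.22, 2.79, 3.14, 3.14, 3.14].

## Interface

Orientations are given as a unit quaternion [w, x, y, z].
In Python, from bench import * gives the robot as it stands.
- The arm moves only by the tool move_arm, never from a script. Its argument "rows" is a list of rows, each a list of 3 entries, a list of its own where there are three numbers: the shift along the tool's x, y, z in mm, then the turn, a rotation vector about the tool's x, y, z in degrees, then the opening, from 0 (shut) to 1 (fully open). In form: [[[dx, dy, dz], [ax, ay, az], claw], ...]. A call has 1 to 12 rows; each row is the pose to reach, as a shift and turn from the pose commanded when the call began, along the tool's axes at that moment; what a row does not reach only later rows make up. A row lasts 1/8 s, in which the tool goes at most 62.5 mm and 10.7 degrees, less where a joint would pass 70% of its speed; a pose out of reach is approached as far as the arm can. A call with a gripper value outside its range is refused whole. The fingers move at their own pace and stop on an object; "grip_force" is the grip in N (left out, the last holds). Time passes only in rows, so rows that repeat a pose let the fingers close. It gives the time, the measured TCP pose, the force, the opening and the grip force at its end, in the units of the state.
- sense(): the state, without advancing time (a new reading comes with each control period).
- camera(name): name is "side" or "top" or "wrist"; returns a dict with "pixels" (480x640x3 uint8, blue, green, red), "range_z" (480x640 float32, mm along the optical axis (not along the pixel's ray), 0 where there is no reading), "fx", "fy", "cx", "cy" (pixels), "R" (3x3) and "t" (3): a world point X has camera coordinates R X + t. Camera axes: x right, y down, z forward; pixel columns grow to the right and rows downward; lengths in mm; the calibration is good to about 2 mm. A picture is of the moment at which its call begins.
- finish_job(): hands the job in; it is judged then, once.
Trained networks look in the newest picture that a camera, given by its name, has taken for a name from the list of things; names that differ only in an ending like _2 or _b are one class to them, and where a whole thing is asked for, a point or a joint stands for the part that bears it (a point fixed in the world has none). Each returns a list of dicts, best first, with "score" (0 to 1); they miss things now and then, are a little off and sometimes report something else, mostly with a low value. They report only what shows in the picture. A call takes as long as a camera call.
- look_for(camera, thing): "position" ([x, y, z] in mm, in world coordinates, good to about 4 mm: the middle of the surface that is visible of it).
The state is a dict: "time": time; "q": joint angles; "joint_velocities": joint speeds; "effort": joint torques, N m; "tcp_pos": TCP position; "tcp_rot": TCP orientation; "wrist_force": force on the tool from outside, world axes, zero at the start; "ft_torque": the same for the moment, N m; "finger_gap": finger opening in mm; "grasp_force": force on a finger pad.
Only numpy, scipy, OpenCV 4.12 (cv2) and the standard library are available. Lean on these libraries where they do the work, as an engineer would, in place of code of your own. Each camera call takes 0.05 s, during which the arm holds its last target. There are 200 camera calls.

## Task

Stand every porcelain beaker on the steel spill tray, then prime the pump pot with two full strokes, pressing its dish head right down to the stop and letting it come all the way up each time. After that take the applicator from its stand, dip its tip down into the risen pump dish and then well into each beaker, working from the smallest beaker to the largest, and hang it back in the stand. At the end all beakers stand upright on the tray, and the other things on the bench have been left alone.

Things in the scene. Friction and masses are not known exactly. Their poses are not given: they have to be found in the camera images.
- tray: Fixed stainless spill tray, 150 (x) x 170 mm (y) outside, inner floor 144 x 164 mm, lip 8 mm high and 3 mm thick, floor 3 mm thick. Origin: centre of its underside, on the worktop, z up. To its left (y over 0.24 m) stand a fixed tube rack and mixer, up to 140 mm high.
- pump: Fixed round white pump pot, 80 mm across the foot, 86 mm high without its head. Origin: centre of its underside, on the worktop, z up; the steel dish head stands above it on the same axis. The worktop between the right-hand end and the far middle is taken up by a fixed bench centrifuge, 145 mm high (x over 0.51 m, y from -0.37 to 0.02 m): carry things over or round it.
- pump_head (a joint): Stroke of the pump's dish head in m: 0 = fully up, 0.014 = pressed down to its stop. A spring pushes it up with about 3.5 N at the top and 9 N at the stop, and returns it when it is let go; it may be pressed anywhere on the dish.
- dish (a point): Centre of the dish's inner floor on the pump head; moves down with the head. 108 mm above the worktop when up. The dish is 64 mm across outside, 58 mm inside; its rim is 9 mm above this point.
- stand: Fixed applicator stand. Origin: on the hole's axis, on the worktop, z up. A plate 48 x 48 mm, 6 mm thick, with a round through hole of 22 mm; its post, 12 mm thick, stands 40 mm from the hole's axis on the +x side of this frame and rises to 94 mm. A grey foot of 88 x 60 mm, 10 mm thick, lies under the plate.
- stand_hole (a point): Centre of the stand's hole at the upper face of its plate, 90 mm above the worktop.
- app_grip (a point): Applicator, round, 135 mm long, 50 g, hanging upright in the stand's hole by its collar at the start. This point lies on its axis at the middle of the black handle (16 mm across, 56 mm long), 109 mm above the tip and 35 mm above the underside of the collar; z runs along the tool, away from the tip.
- app_tip (a point): End of the applicator's rubber tip (12 mm thick; the rod above it is 7 mm).
- app_collar (a point): Centre of the underside of the applicator's collar (36 mm across, 5 mm thick), 74 mm above the tip; it rests on the stand's plate when the applicator hangs in the stand.
- small_mid (a point): Small white porcelain beaker, open, 40 mm across and 42 mm high, 60 g, wall 3 mm, floor 4 mm; point on its axis half-way up, z towards its mouth. May be absent.
- medium_mid (a point): Medium white porcelain beaker, open, 50 mm across and 52 mm high, 70 g, wall 3 mm, floor 4 mm; point on its axis half-way up, z towards its mouth. May be absent.
- large_mid (a point): Large white porcelain beaker, open, 60 mm across and 62 mm high, 80 g, wall 3 mm, floor 4 mm; point on its axis half-way up, z towards its mouth. May be absent.
- tape: Bystander: roll of tape lying flat, 60 mm across, 19 mm high; origin at the centre of its underside. Leave alone.
- cup: Bystander: sample cup with a lid, 51 mm across, 63 mm high; origin at the centre of its underside. Leave alone.
- vial: Bystander: capillary vial, 21 mm across, 90 mm high; origin at the centre of its underside. Leave alone.

How it is judged (in metres and radians):
On the way, in this order (a step that is already met when the one before it is completed fails the run):
1. every beaker present stands upright on the tray (x of small_mid in the frame of tray between -0.053 and 0.053 m and y of small_mid in the frame of tray between -0.063 and 0.063 m and z of small_mid in the frame of tray below 0.028 m and angle between each of small_mid, medium_mid, large_mid's own z axis and vertical below 0.12 rad and x of medium_mid in the frame of tray between -0.048 and 0.048 m and y of medium_mid in the frame of tray between -0.058 and 0.058 m and z of medium_mid in the frame of tray below 0.033 m and x of large_mid in the frame of tray between -0.043 and 0.043 m and y of large_mid in the frame of tray between -0.053 and 0.053 m and z of large_mid in the frame of tray below 0.038 m), for 0.3 s.
2. first stroke: dish head down to its stop (value of joint pump_head above 0.0122 m), for 0.05 s.
3. dish head fully up again (value of joint pump_head below 0.002 m), for 0.1 s.
4. second stroke: dish head down to its stop (value of joint pump_head above 0.0122 m), for 0.05 s.
5. with the dish head up again, the applicator's tip is dipped in the dish, below its rim (value of joint pump_head below 0.004 m and horizontal distance between app_tip and dish below 0.026 m and z of app_tip in the frame of dish below 0.0075 m), for 0.1 s.
6. then the tip is dipped in the small beaker, at least 10 mm below its rim (horizontal distance between app_tip and small_mid below 0.017 m and z of app_tip in the frame of small_mid between -0.021 and 0.011 m), for 0.1 s.
7. then the tip is dipped in the medium beaker, at least 10 mm below its rim (horizontal distance between app_tip and medium_mid below 0.022 m and z of app_tip in the frame of medium_mid between -0.026 and 0.016 m), for 0.1 s.
8. then the tip is dipped in the large beaker, at least 10 mm below its rim (horizontal distance between app_tip and large_mid below 0.027 m and z of app_tip in the frame of large_mid between -0.031 and 0.021 m), for 0.1 s.
At the end, for the whole second after the job is handed in: Every beaker present stands upright on the tray (wholly within its lip, tilt under 0.12 rad), the dish head is up (within 2 mm), and the applicator hangs in the stand's hole on its collar, upright (tilt under 0.12 rad) and at rest (all of step 1 and value of joint pump_head below 0.002 m and horizontal distance between app_collar and stand_hole below 0.012 m and z of app_collar in the frame of stand_hole between -0.003 and 0.004 m and angle between app_grip's own z axis and vertical below 0.12 rad); the robot touches nothing.
It fails at once if the roll of tape is moved more than 3 cm (distance of tape from where it was at the start of the episode above 0.03 m).
It fails at once if the lidded sample cup is moved more than 3 cm (distance of cup from where it was at the start of the episode above 0.03 m).
It fails at once if the capillary vial is moved more than 3 cm (distance of vial from where it was at the start of the episode above 0.03 m).
Of beaker_small, beaker_medium, beaker_large only 2 to 3 are there at a start; the rules pass over those that are not, and their reading is None.
At some moment in a run one of beaker_small, beaker_medium, beaker_large may be knocked a few centimetres aside while the robot is not near it.
It also fails if it takes over 210 s, if anything falls off the work surface, if the arm or the gripper's body presses on something with over 40 N, if the wrist force passes 120 N, or if a joint passes its speed limit or range.

## Working session

There is one attempt and no reset: what is moved stays moved. The work goes in short steps, Python scripts to look and compute and a tool call to move; the robot and the scene stay as the last step left them, time stands still between calls to the robot, and variables do not carry over. Pictures are saved under pics/ and viewed, at most 14 in all, crops included, and the job is handed in when it is done.

Besides the shell and the picture viewer there is one more tool, called after ">>>" by a JSON object that holds its "name" and its "arguments". move_arm: Moves the arm, as the interface text tells. Its arguments: {"type":"object","properties":{"rows":{"type":"array","items":{"type":"array"}},"grip_force":{"type":"number"}},"required":["rows"]}

```bash
mkdir -p pics; ls
cat > h.py <<'E'
from bench import *
import numpy as np, cv2
from scipy.spatial.transform import Rotation as Ro
def tcp():
    s=sense(); w,x,y,z=s['tcp_rot']; return np.array(s['tcp_pos']),Ro.from_quat([x,y,z,w])
def cloud(c):
    d=c['range_z'];v,u=np.mgrid[0:480,0:640]
    P=np.stack([(u-c['cx'])/c['fx']*d,(v-c['cy'])/c['fy']*d,d],-1)
    R=np.array(c['R']);W=(P-np.array(c['t']))@R
    W[d<=0]=np.nan
    return W
E
python3 - <<'E'
from h import *
print(sense())
for n in ['side','top','wrist']:
    c=camera(n); cv2.imwrite(f'pics/{n}0.png',c['pixels'])
    print(n,c['fx'],(-np.array(c['R']).T@np.array(c['t'])).round())
    for t in ['tray','pump','dish','stand','app_grip','small_mid','medium_mid','large_mid','tape','cup','vial']:
        print(' ',t,[(np.round(r['position']).tolist(),round(r['score'],2)) for r in look_for(n,t)][:3])
E
```

```text
pics
{'time': 0.0, 'q': array([-1.19461360e+00,  3.51221517e-01,  1.65244949e+00, -1.73097435e-05,
        1.13908296e+00, -8.46163067e-02]), 'joint_velocities': array([-0.00024044,  0.00082519, -0.0015733 ,  0.00087561, -0.00151163,
        0.0004076 ]), 'effort': array([-2.38865277e-04, -4.97322106e+01, -2.85257542e+01,  6.98613329e-02,
        2.56267749e-02, -8.81346409e-05]), 'tcp_pos': array([ 244.45078761, -492.31041129,  229.09982721]), 'tcp_rot': array([-5.73356600e-04,  9.73574245e-01,  2.28369991e-01, -9.21259241e-05]), 'wrist_force': array([-0.6815787 , -0.12805454, -0.28834752]), 'ft_torque': array([-0.01710898, -0.01909848, -0.00535111]), 'grasp_force': 0.0, 'finger_gap': 93.14300719056149}
side 436.52112888002443 [541. 616. 558.]
  tray [([470.0, 156.0, 6.0], 0.95)]
  pump [([428.0, -347.0, 63.0], 0.64)]
  dish [([423.0, -373.0, 111.0], 0.56)]
  stand [([657.0, 121.0, 9.0], 0.72), ([642.0, 116.0, 100.0], 0.55)]
  app_grip [([641.0, 118.0, 97.0], 0.58)]
  small_mid [([424.0, -206.0, 26.0], 0.59)]
  medium_mid [([440.0, -44.0, 29.0], 0.83)]
  large_mid []
  tape [([364.0
[... 174 characters left out ...]
84), ([634.0, 103.0, 98.0], 0.7)]
  pump [([421.0, -364.0, 104.0], 0.76)]
  dish [([420.0, -370.0, 107.0], 0.66)]
  stand [([638.0, 104.0, 9.0], 0.81)]
  app_grip [([639.0, 105.0, 96.0], 0.73)]
  small_mid [([422.0, -221.0, 2.0], 0.65), ([637.0, 103.0, 8.0], 0.25), ([465.0, 143.0, -2.0], 0.21)]
  medium_mid [([439.0, -57.0, 2.0], 0.8)]
  large_mid []
  tape [([366.0, 17.0, 18.0], 0.83)]
  cup [([615.0, -387.0, 64.0], 0.71)]
  vial [([528.0, -387.0, 85.0], 0.72), ([640.0, 102.0, 10.0], 0.71)]
wrist 342.99471970082664 [ 317. -459.  385.]
  tray []
  pump [([396.0, -389.0, 36.0], 0.56)]
  dish []
  stand []
  app_grip []
  small_mid []
  medium_mid []
  large_mid []
  tape []
  cup []
  vial []
```

View pics/top0.png

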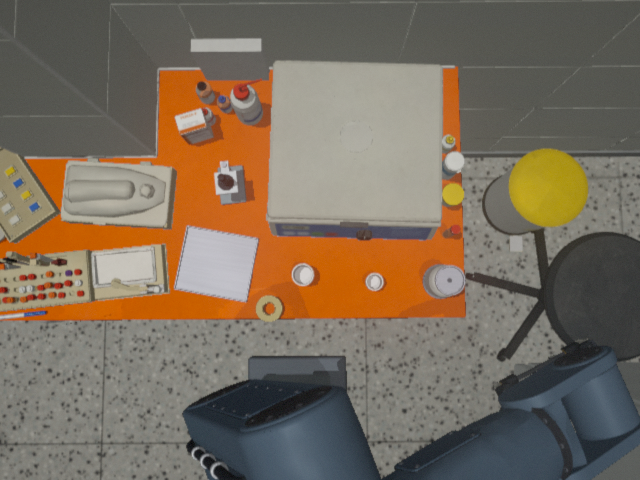

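View pics/side0.png

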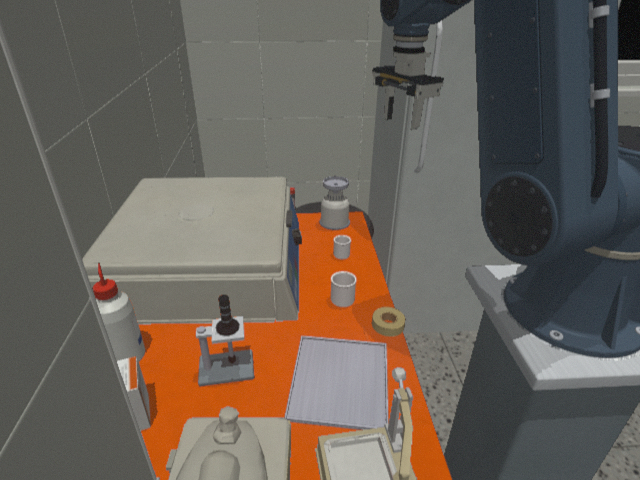

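The top view shows the pump at (445,281), small beaker (374,282), a bigger beaker (303,275), tape (269,308), the tray slightly turned about (217,262), and the stand with applicator at (228,182). The side view agrees: two beakers, with the applicator upright at (225,320). Next I measure from the depth.

```bash
cat >> h.py <<'E'
def near(W,x,y,r,z0,z1):
    m=(np.hypot(W[...,0]-x,W[...,1]-y)<r)&(W[...,2]>z0)&(W[...,2]<z1); return W[m]
def circ(p):
    A=np.c_[2*p[:,:2],np.ones(len(p))];s=np.linalg.lstsq(A,(p[:,:2]**2).sum(1),rcond=None)[0]
    return s[:2].round(1),round(float(np.sqrt(s[2]+s[0]**2+s[1]**2)),1)
E
python3 - <<'E'
from h import *
for n in ['top','side']:
    c=camera(n);W=cloud(c)
    print(n)
    for nm,x,y,r in [('small',422,-215,32),('med',440,-52,45),('dish',421,-368,45)]:
        p=near(W,x,y,r,5,140)
        zt=np.percentile(p[:,2],97); q=p[p[:,2]>zt-6]
        print(nm,len(p),'top z',zt.round(1),'bbox',np.percentile(q[:,:2],[1,99],axis=0).round(0).tolist(),circ(q),len(q))
    p=near(W,467,143,150,-10,40)
    t=near(W,641,110,60,60,150)
    for z0,z1 in [(80,97),(98,106),(110,150)]:
        q=t[(t[:,2]>z0)&(t[:,2]<z1)]
        if len(q): print('stand',z0,len(q),q.mean(0).round(1),np.percentile(q,[1,99],axis=0).round(0).tolist())
    q=near(W,641,110,70,5,20)
    print('foot',len(q),q.mean(0).round(1),cv2.minAreaRect(q[:,:2].astype(np.float32)))
    # tray by colour
    img=c['pixels'].astype(int); g=(img.max(-1)-img.min(-1)<60)&(abs(W[...,2])<15)&(np.hypot(W[...,0]-467,W[...,1]-143)<125)
    k=cv2.morphologyEx(g.astype(np.uint8),cv2.MORPH_OPEN,np.ones((5,5)))
    nl,l,st,_=cv2.connectedComponentsWithStats(k); i=1+st[1:,4].argmax()
    print('tray',cv2.minAreaRect(W[l==i][:,:2].astype(np.float32)),np.median(W[l==i][:,2]))
    if n=='top':
        o=(img[...,2]>180)&(img[...,0]<60);print('bench z',np.nanmedian(W[o][:,2]))
E
```

```text
top
small 170 top z 44.0 bbox [[403.0, -236.0], [440.0, -199.0]] (array([ 421.9, -217.9]), 17.8) 66
med 228 top z 55.5 bbox [[415.0, -82.0], [462.0, -35.0]] (array([438.5, -57.7]), 22.8) 77
dish 1090 top z 117.5 bbox [[391.0, -402.0], [452.0, -340.0]] (array([ 422.3, -370.8]), 28.8) 163
stand 80 475 [644.8 107.2  90.1] [[615.0, 84.0, 84.0], [686.0, 132.0, 97.0]]
stand 98 13 [637.6 102.3 100. ] [[632.0, 93.0, 98.0], [643.0, 119.0, 105.0]]
stand 110 63 [637.3 105.8 136.7] [[632.0, 100.0, 112.0], [647.0, 114.0, 150.0]]
foot 486 [641.1 100.8   8.9] ((640.6520385742188, 116.39668273925781), (120.57498931884766, 117.72335052490234), 78.063232421875)
tray ((468.0242919921875, 143.2706298828125), (171.47708129882812, 150.90318298339844), 79.30803680419922) 2.342196472461375
bench z -0.8565891921384379
side
small 329 top z 40.5 bbox [[404.0, -235.0], [441.0, -196.0]] (array([ 422.9, -215.7]), 17.7) 94
med 742 top z 50.6 bbox [[417.0, -81.0], [463.0, -32.0]] (array([439.8, -55.6]), 22.7) 175
dish 1187 top z 114.2 bbox [[393.0, -401.0], [455.0, -338.0]] (array([ 423.6, -369.2]), 30.3) 157
stand 80 843 [647.2 116.5  89.5] [[616.0, 85.0, 83.0], [687.0, 135.0, 95.0]]
stand 98 39 [639.5 115.2 101.7] [[634.0, 111.0, 98.0], [647.0, 119.0, 106.0]]
stand 110 259 [640.  114.  132.9] [[633.0, 104.0, 110.0], [648.0, 118.0, 150.0]]
foot 1401 [650.4 115.6   8.6] ((651.6881713867188, 111.36750793457031), (87.83930206298828, 61.640628814697266), 6.520267486572266)
tray ((468.0238952636719, 139.5782470703125), (182.20404052734375, 151.39508056640625), 79.52318572998047) 1.6875828321573454
```

```bash
cat >> h.py <<'E'
def row(x,y,z,psi):
    p,R=tcp(); T=Ro.from_euler('z',psi,degrees=True)*Ro.from_euler('x',180,degrees=True)
    d=R.inv().apply(np.array([x,y,z])-p); a=np.degrees((R.inv()*T).as_rotvec())
    print([x,y,z,psi],'->',d.round(1).tolist(),a.round(2).tolist())
E
python3 -c "
from h import *
row(439,-57,230,0);row(439,-57,120,0)"
```

```text
[439, -57, 230, 0] -> [367.8, -303.7, -0.4] [-0.0, 0.0, 26.4]
[439, -57, 120, 0] -> [367.8, -303.7, 109.6] [-0.0, 0.0, 26.4]
```

>>> {"name": "move_arm", "arguments": {"rows": [[[368,-304,0],[0,0,26.4],1],[[368,-304,0],[0,0,26.4],1],[[368,-304,0],[0,0,26.4],1],[[368,-304,0],[0,0,26.4],1],[[368,-304,0],[0,0,26.4],1],[[368,-304,0],[0,0,26.4],1],[[368,-304,0],[0,0,26.4],1],[[368,-304,0],[0,0,26.4],1],[[368,-304,110],[0,0,26.4],1],[[368,-304,110],[0,0,26.4],1],[[368,-304,110],[0,0,26.4],1],[[368,-304,110],[0,0,26.4],1]], "grip_force": 12}}

```text
time: 3.4
tcp_pos: [440.0, -57.0, 121.2]
tcp_rot: [0.0, 1.0, -0.0, 0.001]
wrist_force: [-0.1, 0.9, 0.7]
finger_gap: 93.2
grasp_force: 0.0
```

Run:
```python
from h import *
print(tcp()[0].round(1))
c=camera('wrist');W=cloud(c);cv2.imwrite('pics/w1.png',c['pixels'])
p=near(W,439,-57,45,30,80);print(len(p),np.percentile(p[:,2],97),circ(p[p[:,2]>np.percentile(p[:,2],97)-6]),np.percentile(p,[1,99],axis=0).round().tolist())
row(439,-57,29,0)
```

```text
[440.  -57.  121.2]
2031 53.258661007538876 (array([441.3, -58.1]), 22.6) [[418.0, -81.0, 30.0], [465.0, -35.0, 54.0]]
[439, -57, 29, 0] -> [-1.4, -0.1, 92.5] [0.04, -0.17, -0.02]
```

View pics/w1.png

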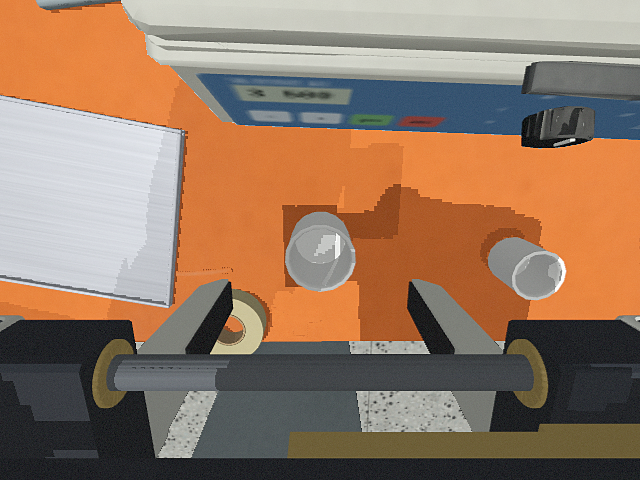

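The wrist view shows the medium beaker upright at (320,255) between the jaws, the tape to the left at (240,320) clear of the fingers, and the small beaker at (530,270). I go down and grasp.

>>> {"name": "move_arm", "arguments": {"rows": [[[0,1,50],[0,0,0],1],[[0,1,92],[0,0,0],1],[[0,1,92],[0,0,0],1],[[0,1,92],[0,0,0],1],[[0,1,92],[0,0,0],0.3],[[0,1,92],[0,0,0],0.3],[[0,1,92],[0,0,0],0.3],[[0,1,92],[0,0,0],0.3],[[0,1,92],[0,0,0],0.3],[[0,1,92],[0,0,0],0.3]], "grip_force": 12}}

```text
time: 4.7
tcp_pos: [439.0, -57.7, 27.7]
tcp_rot: [-0.0, 1.0, 0.0, -0.0]
wrist_force: [-0.2, 0.9, 2.3]
finger_gap: 50.1
grasp_force: 12.0
```

```bash
python3 -c "
from h import *
row(439,-57,120,0);row(473,172,120,90);row(473,172,33,90)"
```

```text
[439, -57, 120, 0] -> [-0.0, -0.7, -92.3] [-0.0, 0.0, 0.0]
[473, 172, 120, 90] -> [34.0, -229.7, -92.3] [-0.0, 0.0, -90.0]
[473, 172, 33, 90] -> [34.0, -229.7, -5.3] [-0.0, 0.0, -90.0]
```

>>> {"name": "move_arm", "arguments": {"rows": [[[0,0,-45],[0,0,0],0.3],[[0,0,-92],[0,0,0],0.3],[[34,-230,-92],[0,0,-90],0.3],[[34,-230,-92],[0,0,-90],0.3],[[34,-230,-92],[0,0,-90],0.3],[[34,-230,-92],[0,0,-90],0.3],[[34,-230,-92],[0,0,-90],0.3],[[34,-230,-92],[0,0,-90],0.3],[[34,-230,-92],[0,0,-90],0.3],[[34,-230,-92],[0,0,-90],0.3],[[34,-230,-92],[0,0,-90],0.3],[[34,-230,-92],[0,0,-90],0.3]]}}

```text
time: 6.2
tcp_pos: [472.9, 172.3, 119.4]
tcp_rot: [-0.0, 0.707, 0.707, -0.0]
wrist_force: [-0.2, -0.7, -0.6]
finger_gap: 49.8
grasp_force: 12.0
```

Run:
```python
from h import *
p,R=tcp();print(p.round(1),R.as_euler('xyz',True).round(1),sense()['finger_gap'])
row(473,172,33,90)
c=camera('wrist');W=cloud(c)
img=c['pixels'].astype(int);g=(img.max(-1)-img.min(-1)<60)&(abs(W[...,2])<14)
print('floor z',np.nanmedian(near(W,468,105,30,-10,20)[:,2]))
```

```text
[472.9 172.3 119.4] [-180.    0.   90.] 49.79272025705743
[473, 172, 33, 90] -> [-0.3, 0.2, 86.4] [-0.02, 0.01, -0.03]
floor z nan
  return np.nanmean(a, axis, out=out, keepdims=keepdims)
```

>>> {"name": "move_arm", "arguments": {"rows": [[[0,0,50],[0,0,0],0.3],[[0,0,80],[0,0,0],0.3],[[0,0,85],[0,0,0],0.3],[[0,0,88],[0,0,0],0.3],[[0,0,88],[0,0,0],0.3],[[0,0,88],[0,0,0],0.8],[[0,0,88],[0,0,0],0.8],[[0,0,88],[0,0,0],0.8],[[0,0,60],[0,0,0],0.8],[[0,0,0],[0,0,0],0.8],[[0,0,-30],[0,0,0],1],[[0,0,-30],[0,0,0],1]]}}

```text
time: 7.75
tcp_pos: [474.1, 172.6, 151.6]
tcp_rot: [0.001, 0.707, 0.707, 0.002]
wrist_force: [-0.5, 0.1, -0.4]
finger_gap: 89.7
grasp_force: 0.0
```

Run:
```python
from h import *
print(tcp()[0].round(1))
for n in ['side','top']:
    c=camera(n);W=cloud(c)
    for t in ['small_mid','medium_mid','large_mid']:
        print(n,t,[(np.round(r['position']).tolist(),round(r['score'],2)) for r in look_for(n,t)][:2])
    for nm,x,y,r in [('small',422,-215,40),('med',473,172,45)]:
        p=near(W,x,y,r,12,75)
        if len(p)<20: print(nm,len(p)); continue
        zt=np.percentile(p[:,2],97); q=p[p[:,2]>zt-6]; print(nm,len(p),zt.round(1),circ(q))
row(422,-217,150,0)
```

```text
[474.1 172.6 151.6]
side small_mid []
side medium_mid [([474.0, 184.0, 35.0], 0.89)]
side large_mid []
small 0
med 1191 54.1 (array([473.9, 174.3]), 22.8)
top small_mid [([419.0, -365.0, 109.0], 0.56), ([423.0, -221.0, 2.0], 0.49)]
top medium_mid [([478.0, 166.0, 8.0], 0.69)]
top large_mid []
small 108 45.4 (array([ 421.7, -217.8]), 17.9)
med 133 56.6 (array([472.8, 171.8]), 22.7)
[422, -217, 150, 0] -> [-389.2, -50.7, -1.0] [-0.05, 0.08, 90.0]
```

>>> {"name": "move_arm", "arguments": {"rows": [[[-389,-51,0],[0,0,90],1],[[-389,-51,0],[0,0,90],1],[[-389,-51,0],[0,0,90],1],[[-389,-51,0],[0,0,90],1],[[-389,-51,0],[0,0,90],1],[[-389,-51,0],[0,0,90],1],[[-389,-51,0],[0,0,90],1],[[-389,-51,0],[0,0,90],1],[[-389,-51,0],[0,0,90],1],[[-389,-51,0],[0,0,90],1],[[-389,-51,30],[0,0,90],1],[[-389,-51,30],[0,0,90],1]]}}

```text
time: 9.65
tcp_pos: [421.1, -216.0, 118.3]
tcp_rot: [-0.001, 1.0, 0.001, -0.002]
wrist_force: [-0.3, -0.1, 0.0]
finger_gap: 93.0
grasp_force: 0.0
```

Run:
```python
from h import *
print(tcp()[0].round(1))
c=camera('wrist');W=cloud(c)
p=near(W,422,-217,45,25,70);print(len(p),np.percentile(p[:,2],97),circ(p[p[:,2]>np.percentile(p[:,2],97)-6]))
row(422,-217,23,0)
```

```text
[ 421.1 -216.   118.3]
1290 43.24702461238846 (array([ 424.6, -218.6]), 17.7)
[422, -217, 23, 0] -> [0.4, 0.7, 96.4] [-0.06, 0.09, 0.08]
```

>>> {"name": "move_arm", "arguments": {"rows": [[[2,1,50],[0,0,0],1],[[2,1,96],[0,0,0],1],[[2,1,96],[0,0,0],1],[[2,1,96],[0,0,0],1],[[2,1,96],[0,0,0],0.2],[[2,1,96],[0,0,0],0.2],[[2,1,96],[0,0,0],0.2],[[2,1,96],[0,0,0],0.2],[[2,1,96],[0,0,0],0.2],[[2,1,96],[0,0,0],0.2],[[2,1,96],[0,0,0],0.2]]}}

```text
time: 11.08
tcp_pos: [424.0, -217.7, 23.6]
tcp_rot: [-0.0, 1.0, 0.0, -0.0]
wrist_force: [0.2, -0.1, 0.5]
finger_gap: 39.4
grasp_force: 12.0
```

```bash
python3 -c "
from h import *
row(422,-217,120,0);row(461,104,120,90);row(461,104,120,90)"
```

```text
[422, -217, 120, 0] -> [-2.0, -0.7, -96.4] [-0.0, 0.0, 0.0]
[461, 104, 120, 90] -> [37.0, -321.7, -96.4] [-0.0, 0.0, -90.0]
[461, 104, 120, 90] -> [37.0, -321.7, -96.4] [-0.0, 0.0, -90.0]
```

>>> {"name": "move_arm", "arguments": {"rows": [[[0,0,-60],[0,0,0],0.2],[[0,0,-110],[0,0,0],0.2],[[37,-322,-110],[0,0,-90],0.2],[[37,-322,-110],[0,0,-90],0.2],[[37,-322,-110],[0,0,-90],0.2],[[37,-322,-110],[0,0,-90],0.2],[[37,-322,-110],[0,0,-90],0.2],[[37,-322,-110],[0,0,-90],0.2],[[37,-322,-110],[0,0,-90],0.2],[[37,-322,-110],[0,0,-90],0.2],[[37,-322,-110],[0,0,-90],0.2],[[37,-322,-110],[0,0,-90],0.2]]}}

```text
time: 12.58
tcp_pos: [460.9, 104.3, 133.5]
tcp_rot: [-0.0, 0.707, 0.707, -0.0]
wrist_force: [-0.0, 0.3, -1.5]
finger_gap: 39.3
grasp_force: 12.0
```

```bash
python3 -c "
from h import *
print(tcp()[0],sense()['finger_gap'])
W=cloud(camera('side'));p=near(W,474,174,60,12,62);zt=np.percentile(p[:,2],97);print(len(p),zt,circ(p[p[:,2]>zt-6]))
row(461,104,27,90)"
```

```text
[460.85875495 104.33964729 133.51197336] 39.25064012369891
1180 54.12030613221728 (array([473.8, 174.3]), 22.8)
[461, 104, 27, 90] -> [-0.3, 0.1, 106.6] [-0.01, 0.0, -0.1]
```

>>> {"name": "move_arm", "arguments": {"rows": [[[0,0,55],[0,0,0],0.2],[[0,0,95],[0,0,0],0.2],[[0,0,103],[0,0,0],0.2],[[0,0,106],[0,0,0],0.2],[[0,0,106],[0,0,0],0.2],[[0,0,106],[0,0,0],0.7],[[0,0,106],[0,0,0],0.7],[[0,0,106],[0,0,0],0.7],[[0,0,80],[0,0,0],0.7],[[0,0,20],[0,0,0],0.7],[[0,0,-40],[0,0,0],0.7],[[0,0,-100],[0,0,0],0.5]]}}

```text
time: 14.12
tcp_pos: [460.6, 104.3, 235.8]
tcp_rot: [0.0, 0.707, 0.707, 0.0]
wrist_force: [0.4, 0.2, 0.7]
finger_gap: 58.9
grasp_force: 0.0
```

```bash
cat >> h.py <<'E'
def beakers():
    for n in ['side','top']:
        c=camera(n);W=cloud(c)
        for nm,t,h in [('small','small_mid',45),('med','medium_mid',55)]:
            L=look_for(n,t)
            print(n,nm,[(np.round(r['position']).tolist(),round(r['score'],2)) for r in L][:2],end=' ')
            if L:
                x,y,_=L[0]['position'];p=near(W,x,y,38,12,70)
                if len(p)>20: zt=np.percentile(p[:,2],97);print(len(p),zt.round(1),circ(p[p[:,2]>zt-6]))
    return c
E
python3 - <<'E'
from h import *
print(tcp()[0]); c=beakers(); cv2.imwrite('pics/t2.png',c['pixels'])
W=cloud(c);q=near(W,422,-370,45,100,140);zt=np.percentile(q[:,2],97);print(zt,circ(q[q[:,2]>zt-6]))
row(423,-370,200,0);row(461,104,200,0)
E
```

```text
[460.61169016 104.26863241 235.8103583 ]
side small [([460.0, 105.0, 32.0], 0.82)] 552 44.2 (array([462.1, 104.7]), 17.8)
side med [([476.0, 181.0, 36.0], 0.85)] 1194 54.1 (array([473.8, 174.3]), 22.7)
top small [([461.0, 102.0, 9.0], 0.74)] 90 48.0 (array([460.9, 102.5]), 17.7)
top med [] 118.43118725013319 (array([ 422.2, -371. ]), 29.5)
[423, -370, 200, 0] -> [-474.2, -37.3, 32.6] [-0.08, 0.1, 90.0]
[461, 104, 200, 0] -> [-0.2, 0.7, 32.4] [-0.08, 0.1, 90.0]
```

View pics/t2.png

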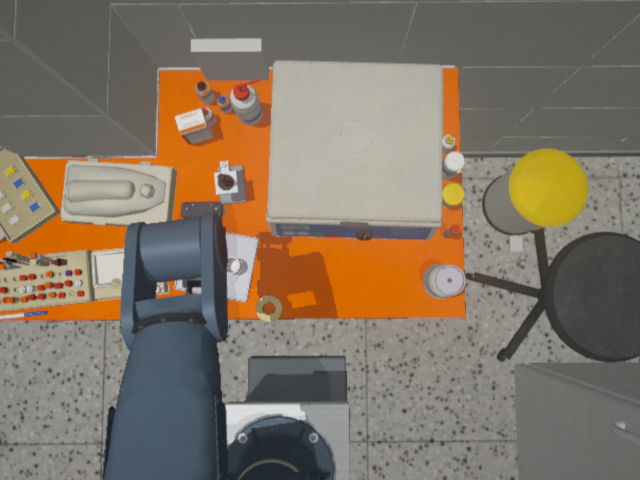

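The top view shows the small beaker at (237,266) on the tray; the arm hides the medium one, but the side view confirms it. The pump (445,281) is clear. Moving there with the jaws shut.

>>> {"name": "move_arm", "arguments": {"rows": [[[-474,-37,0],[0,0,90],0],[[-474,-37,0],[0,0,90],0],[[-474,-37,0],[0,0,90],0],[[-474,-37,0],[0,0,90],0],[[-474,-37,0],[0,0,90],0],[[-474,-37,0],[0,0,90],0],[[-474,-37,0],[0,0,90],0],[[-474,-37,0],[0,0,90],0],[[-474,-37,0],[0,0,90],0],[[-474,-37,40],[0,0,90],0],[[-474,-37,80],[0,0,90],0],[[-474,-37,80],[0,0,90],0]]}}

```text
time: 15.92
tcp_pos: [422.4, -368.1, 149.9]
tcp_rot: [-0.003, 1.0, -0.0, -0.003]
wrist_force: [0.1, -0.2, -0.1]
finger_gap: 0.2
grasp_force: 0.0
```

Run:
```python
from h import *
print(tcp()[0],sense()['wrist_force'])
c=camera('wrist');cv2.imwrite('pics/w3.png',c['pixels']);W=cloud(c)
q=near(W,422,-370,45,100,125);zt=np.percentile(q[:,2],97);print(zt,circ(q[q[:,2]>zt-4]))
row(423,-370,125,0);row(423,-370,104,0)
```

```text
[ 422.42206108 -368.12693774  149.93963352] [ 0.11522334 -0.15871702 -0.08713553]
117.88974496372796 (array([ 425.3, -372.2]), 30.1)
[423, -370, 125, 0] -> [-0.3, 1.0, 27.3] [-0.16, 0.16, -0.0]
[423, -370, 104, 0] -> [-0.3, 1.1, 48.3] [-0.16, 0.16, -0.0]
```

View pics/w3.png

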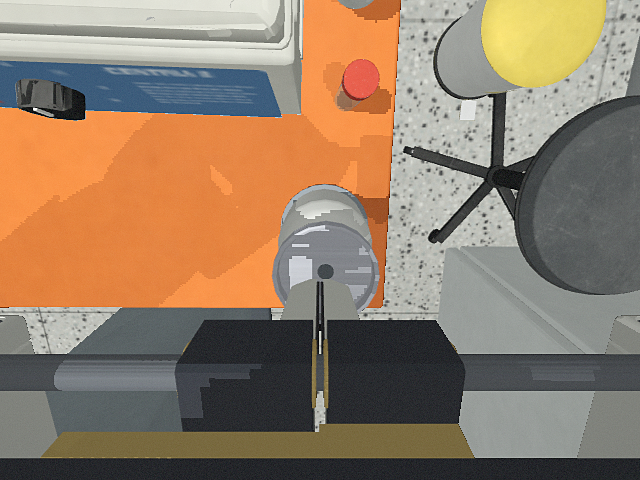

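The dish is at (325,262), under the shut fingers, and the vial's red cap is clear at (360,80). First stroke.

>>> {"name": "move_arm", "arguments": {"rows": [[[1,2,25],[0,0,0],0],[[1,2,32],[0,0,0],0],[[1,2,38],[0,0,0],0],[[1,2,42],[0,0,0],0],[[1,2,42],[0,0,0],0]]}}

```text
time: 16.6
tcp_pos: [425.3, -371.9, 112.4]
tcp_rot: [0.0, 1.0, 0.0, 0.0]
wrist_force: [-1.7, 1.4, 6.0]
finger_gap: 0.5
grasp_force: 2.8
```

>>> {"name": "move_arm", "arguments": {"rows": [[[0,0,5],[0,0,0],0],[[0,0,5],[0,0,0],0],[[0,0,5],[0,0,0],0]]}}

```text
time: 16.98
tcp_pos: [425.4, -372.0, 107.8]
tcp_rot: [0.0, 1.0, 0.0, 0.0]
wrist_force: [-3.3, 1.0, 8.2]
finger_gap: 0.3
grasp_force: 3.8
```

>>> {"name": "move_arm", "arguments": {"rows": [[[0,0,3],[0,0,0],0],[[0,0,4],[0,0,0],0],[[0,0,4],[0,0,0],0],[[0,0,4],[0,0,0],0]]}}

```text
time: 17.48
tcp_pos: [425.4, -372.0, 105.1]
tcp_rot: [0.001, 1.0, 0.0, 0.001]
wrist_force: [-5.9, 6.0, 22.6]
finger_gap: 0.6
grasp_force: 11.4
```

At 22.6 N the head is on its stop. Now full release, hold, second stroke and release.

>>> {"name": "move_arm", "arguments": {"rows": [[[0,0,-10],[0,0,0],0],[[0,0,-35],[0,0,0],0],[[0,0,-35],[0,0,0],0],[[0,0,-35],[0,0,0],0],[[0,0,-35],[0,0,0],0]]}}

```text
time: 18.1
tcp_pos: [424.7, -371.4, 136.8]
tcp_rot: [-0.0, 1.0, 0.0, -0.0]
wrist_force: [1.2, 0.6, 0.2]
finger_gap: 0.2
grasp_force: 0.0
```

Run:
```python
from h import *
print(tcp()[0],sense()['wrist_force'])
W=cloud(camera('side'));q=near(W,423,-370,40,95,125);zt=np.percentile(q[:,2],90);print(zt)
```

```text
[ 424.74206081 -371.39035287  136.76981527] [1.16636517 0.59457662 0.19200701]
114.43032685806402
```

>>> {"name": "move_arm", "arguments": {"rows": [[[0,0,15],[0,0,0],0],[[0,0,25],[0,0,0],0],[[0,0,31],[0,0,0],0],[[0,0,35],[0,0,0],0],[[0,0,35],[0,0,0],0],[[0,0,35],[0,0,0],0]]}}

```text
time: 18.9
tcp_pos: [425.1, -371.7, 105.0]
tcp_rot: [0.0, 1.0, 0.0, 0.0]
wrist_force: [-9.0, 10.1, 38.4]
finger_gap: 0.4
grasp_force: 18.7
```

>>> {"name": "move_arm", "arguments": {"rows": [[[0,0,-10],[0,0,0],0],[[0,0,-60],[0,0,0],0],[[0,0,-120],[0,0,0],0],[[0,0,-150],[0,0,0],0],[[0,0,-150],[0,0,0],0]]}}

```text
time: 19.52
tcp_pos: [425.5, -372.2, 253.8]
tcp_rot: [0.001, 1.0, 0.0, 0.001]
wrist_force: [-0.7, 0.6, -0.3]
finger_gap: 0.6
grasp_force: 0.0
```

Run:
```python
from h import *
print(tcp()[0],sense()['wrist_force'])
c=beakers();W=cloud(c);q=near(W,423,-370,40,95,130);print(np.percentile(q[:,2],90),circ(q[q[:,2]>np.percentile(q[:,2],97)-6]))
row(480,60,255,0);row(560,107,255,0)
```

```text
[ 425.53795526 -372.1984429   253.84425168] [-0.65082352  0.58212909 -0.29278817]
side small [([460.0, 101.0, 35.0], 0.84), ([425.0, -374.0, 108.0], 0.71)] 552 44.3 (array([462.2, 104.6]), 18.0)
side med [([474.0, 184.0, 32.0], 0.91), ([422.0, -370.0, 107.0], 0.17)] 1196 54.3 (array([473.9, 174.3]), 22.7)
top small [([459.0, 107.0, 15.0], 0.68)] 144 47.8 (array([461.1, 102.6]), 17.9)
top med [([473.0, 179.0, 21.0], 0.89)] 254 58.2 (array([472.7, 172. ]), 22.9)
111.51731744069218 (array([ 443.2, -360.3]), 6.9)
[480, 60, 255, 0] -> [55.3, -431.4, -3.2] [-0.1, 0.1, 0.0]
[560, 107, 255, 0] -> [135.3, -478.4, -3.3] [-0.1, 0.1, 0.0]
```

>>> {"name": "move_arm", "arguments": {"rows": [[[55,-430,0],[0,0,0],0.5],[[55,-430,0],[0,0,0],0.5],[[55,-430,0],[0,0,0],0.5],[[55,-430,0],[0,0,0],0.5],[[55,-430,0],[0,0,0],0.5],[[55,-430,0],[0,0,0],0.5],[[55,-430,0],[0,0,0],0.5],[[135,-478,0],[0,0,0],0.5],[[135,-478,0],[0,0,0],0.5],[[135,-478,0],[0,0,0],0.5],[[135,-478,0],[0,0,0],0.5]]}}

```text
time: 21.2
tcp_pos: [559.3, 106.0, 251.9]
tcp_rot: [0.0, 1.0, -0.0, -0.001]
wrist_force: [0.4, -0.1, 0.3]
finger_gap: 46.4
grasp_force: 0.0
```

Run:
```python
from h import *
print(tcp()[0],sense()['wrist_force'])
c=camera('wrist');cv2.imwrite('pics/w4.png',c['pixels']);W=cloud(c)
for z0,z1 in [(148,158),(110,147),(93,99),(86,92),(5,14)]:
    q=near(W,641,110,60,z0,z1)
    if len(q): print(z0,len(q),q.mean(0).round(1),np.percentile(q,[1,99],axis=0).round(1).tolist(),cv2.minAreaRect(q[:,:2].astype(np.float32)))
print([(np.round(r['position']).tolist(),round(r['score'],2)) for r in look_for('wrist','app_grip')])
h=W[(W[...,0]>545)&(W[...,0]<735)&(W[...,1]>0)&(W[...,1]<215)&(W[...,2]>120)]
for z in (120,150,180): g=h[h[:,2]>z];print(z,len(g),np.percentile(g,[0,50,100],axis=0).round().tolist() if len(g) else '')
```

```text
[559.3373897  105.98437425 251.92671958] [ 0.35387342 -0.14794495  0.30675965]
148 388 [642.2 107.7 151.2] [[634.7, 100.4, 148.9], [649.2, 114.7, 152.8]] ((642.2236328125, 107.87915802001953), (15.131149291992188, 15.101879119873047), 89.80848693847656)
110 13 [640.4 106.9 138.5] [[634.4, 100.3, 137.3], [650.2, 115.8, 139.6]] ((641.1405639648438, 106.91326904296875), (13.76409912109375, 16.228656768798828), 36.17117691040039)
93 1119 [648.2 108.2  95.2] [[625.9, 91.5, 93.3], [686.7, 124.4, 96.9]] ((656.3011474609375, 107.38728332519531), (34.14820098876953, 62.541133880615234), 89.16040802001953)
86 2148 [649.9 108.5  90.4] [[617.8, 83.2, 88.7], [689.0, 132.4, 91.9]] ((654.1060791015625, 109.0404052734375), (71.95825958251953, 48.047306060791016), 6.225215435028076)
5 963 [672.2 110.3  10.1] [[607.9, 77.0, 6.9], [697.5, 141.3, 12.2]] ((653.15673828125, 108.97703552246094), (87.87654113769531, 60.07062911987305), 6.224706172943115)
[([642.0, 108.0, 97.0], 0.96)]
120 95180 [[547.0, 0.0, 120.0], [585.0, 99.0, 346.0], [735.0, 188.0, 364.0]]
150 90093 [[547.0, 22.0, 150.0], [584.0, 105.0, 348.0], [650.0, 188.0, 364.0]]
180 89739 [[547.0, 22.0, 241.0], [584.0, 104.0, 348.0], [598.0, 188.0, 364.0]]
```

View pics/w4.png

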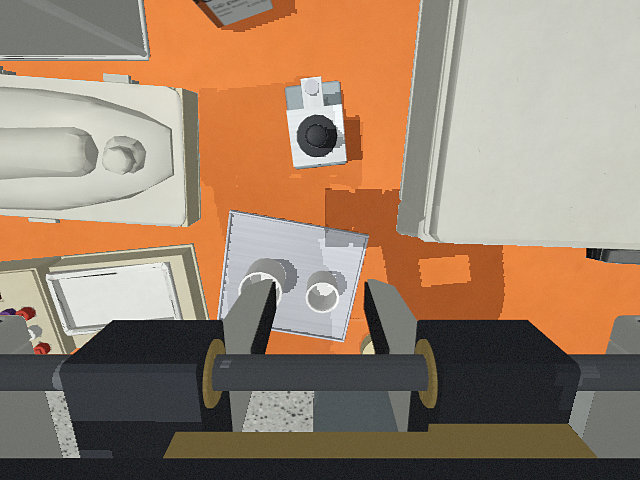

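The wrist view shows the applicator's handle at (317,135) in the plate, the post behind it at (312,88), and both beakers on the tray at (262,290) and (323,290). The way to the handle is free.

```bash
python3 -c "
from h import *
row(641,107.4,200,0);row(641,107.4,117,0)"
```

```text
[641, 107.4, 200, 0] -> [81.6, -1.7, 52.5] [0.01, 0.03, -0.03]
[641, 107.4, 117, 0] -> [81.7, -1.7, 135.5] [0.01, 0.03, -0.03]
```

>>> {"name": "move_arm", "arguments": {"rows": [[[50,-2,20],[0,0,0],0.5],[[82,-2,50],[0,0,0],0.5],[[82,-2,55],[0,0,0],0.5],[[82,-2,100],[0,0,0],0.5],[[82,-2,135],[0,0,0],0.5],[[82,-2,135],[0,0,0],0.5],[[82,-2,135],[0,0,0],0.5]]}}

```text
time: 22.18
tcp_pos: [642.6, 108.3, 119.9]
tcp_rot: [-0.0, 1.0, -0.0, 0.001]
wrist_force: [-0.4, -0.1, -0.1]
finger_gap: 46.7
grasp_force: 0.0
```

```bash
python3 -c "
from h import *
row(641,107.4,117,0)"
```

```text
[641, 107.4, 117, 0] -> [-1.6, 0.9, 2.9] [-0.02, -0.15, -0.01]
```

>>> {"name": "move_arm", "arguments": {"rows": [[[-1,1,2],[0,0,0],0.5],[[-1,1,2],[0,0,0],0.5],[[-1,1,2],[0,0,0],0.1],[[-1,1,2],[0,0,0],0.1],[[-1,1,2],[0,0,0],0.1],[[-1,1,2],[0,0,0],0.1],[[-1,1,2],[0,0,0],0.1],[[-1,1,2],[0,0,0],0.1]], "grip_force": 20}}

```text
time: 23.18
tcp_pos: [641.0, 107.3, 115.6]
tcp_rot: [-0.0, 1.0, -0.0, 0.0]
wrist_force: [0.2, -0.5, -0.3]
finger_gap: 15.6
grasp_force: 20.0
```

>>> {"name": "move_arm", "arguments": {"rows": [[[0,0,-30],[0,0,0],0.1],[[0,0,-80],[0,0,0],0.1],[[0,0,-135],[0,0,0],0.1],[[-170,0,-135],[0,0,0],0.1],[[-170,0,-135],[0,0,0],0.1],[[-170,0,-135],[0,0,0],0.1],[[-170,0,-135],[0,0,0],0.1],[[-190,60,-135],[0,0,0],0.1],[[-190,60,-135],[0,0,0],0.1],[[-190,60,-135],[0,0,0],0.1]]}}

```text
time: 24.42
tcp_pos: [451.8, 47.3, 250.8]
tcp_rot: [-0.0, 1.0, -0.0, 0.0]
wrist_force: [0.7, 0.4, -1.1]
finger_gap: 16.0
grasp_force: 20.0
```

Run:
```python
from h import *
print(tcp()[0],sense()['finger_gap'])
c=camera('side');cv2.imwrite('pics/s5.png',c['pixels'][100:400,150:550]);W=cloud(c)
q=near(W,451,47,22,130,215);
for z0 in range(135,215,10):
    g=q[(q[:,2]>z0)&(q[:,2]<z0+10)];print(z0,len(g),g.mean(0).round(1) if len(g) else '')
print(np.nanmin(near(W,451,47,25,80,260)[:,2]))
row(424,-371,250,0)
```

```text
[451.83867031  47.30182286 250.8001489 ] 15.982169737239436
135 0 
145 11 [452.5  51.6 152.9]
155 44 [452.5  51.3 160.2]
165 19 [452.1  50.3 169.9]
175 22 [452.5  50.2 179.5]
185 27 [452.1  50.1 190.1]
195 26 [452.5  49.9 199.8]
205 22 [452.3  50.2 209.7]
150.78807323077874
[424, -371, 250, 0] -> [-27.8, 418.7, 0.6] [-0.01, -0.02, 0.0]
```

View pics/s5.png

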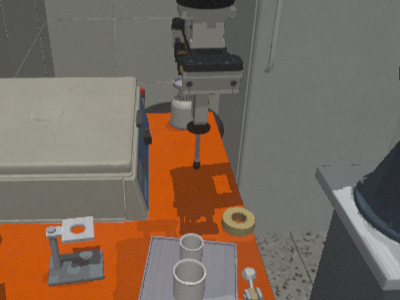

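The crop shows the applicator hanging straight from the jaws, with its tip at (197,165), the stand's hole empty at (78,232), and both beakers standing on the tray.

>>> {"name": "move_arm", "arguments": {"rows": [[[-28,419,0],[0,0,0],0.1],[[-28,419,0],[0,0,0],0.1],[[-28,419,0],[0,0,0],0.1],[[-28,419,0],[0,0,0],0.1],[[-28,419,0],[0,0,0],0.1],[[-28,419,0],[0,0,0],0.1],[[-28,419,0],[0,0,0],0.1],[[-28,419,0],[0,0,0],0.1],[[-28,419,0],[0,0,0],0.1],[[-28,419,0],[0,0,0],0.1]]}}

```text
time: 25.72
tcp_pos: [423.7, -370.5, 250.7]
tcp_rot: [-0.0, 1.0, 0.001, 0.0]
wrist_force: [0.5, 0.8, -0.2]
finger_gap: 15.2
grasp_force: 20.0
```

```bash
python3 -c "
from h import *
print(sense()['wrist_force']);row(424,-371,212,0)"
```

```text
[ 0.50172103  0.76599329 -0.15307816]
[424, -371, 212, 0] -> [0.3, 0.5, 38.7] [-0.01, -0.0, 0.1]
```

>>> {"name": "move_arm", "arguments": {"rows": [[[0,0,25],[0,0,0],0.1],[[0,0,36],[0,0,0],0.1],[[0,0,39],[0,0,0],0.1],[[0,0,39],[0,0,0],0.1],[[0,0,39],[0,0,0],0.1]]}}

```text
time: 26.35
tcp_pos: [423.3, -371.9, 212.3]
tcp_rot: [0.0, 1.0, 0.0, 0.0]
wrist_force: [-0.4, 0.0, -0.4]
finger_gap: 15.3
grasp_force: 20.0
```

>>> {"name": "move_arm", "arguments": {"rows": [[[0,0,2],[0,0,0],0.1],[[0,0,2],[0,0,0],0.1],[[0,0,2],[0,0,0],0.1]]}}

```text
time: 26.72
tcp_pos: [423.0, -371.7, 209.7]
tcp_rot: [0.0, 1.0, 0.0, 0.0]
wrist_force: [0.4, -0.7, -0.7]
finger_gap: 15.6
grasp_force: 20.0
```

>>> {"name": "move_arm", "arguments": {"rows": [[[0,0,-25],[0,0,0],0.1],[[0,0,-50],[0,0,0],0.1],[[0,0,-50],[0,0,0],0.1]]}}

```text
time: 27.1
tcp_pos: [423.6, -372.2, 261.1]
tcp_rot: [0.001, 1.0, -0.0, 0.001]
wrist_force: [-0.1, 0.7, -0.8]
finger_gap: 15.5
grasp_force: 20.0
```

Run:
```python
from h import *
print(sense()['wrist_force'],tcp()[0]);c=beakers()
row(461.5,103.8,252,0)
```

```text
[-0.05426122  0.74977398 -0.80651284] [ 423.55092635 -372.22359822  261.09032292]
side small [([460.0, 103.0, 36.0], 0.69), ([650.0, 120.0, 12.0], 0.26)] 550 44.0 (array([462.1, 104.7]), 17.9)
side med [([474.0, 182.0, 34.0], 0.66)] 1192 54.1 (array([473.9, 174.3]), 22.7)
top small [([459.0, 107.0, 15.0], 0.64)] 147 46.7 (array([461. , 102.7]), 17.9)
top med [([472.0, 180.0, 16.0], 0.56), ([460.0, 109.0, 14.0], 0.44)] 257 56.5 (array([472.7, 172. ]), 22.7)
[461.5, 103.8, 252, 0] -> [38.7, -475.2, 7.1] [-0.06, 0.06, 0.0]
```

>>> {"name": "move_arm", "arguments": {"rows": [[[39,-475,7],[0,0,0],0.1],[[39,-475,7],[0,0,0],0.1],[[39,-475,7],[0,0,0],0.1],[[39,-475,7],[0,0,0],0.1],[[39,-475,7],[0,0,0],0.1],[[39,-475,7],[0,0,0],0.1],[[39,-475,7],[0,0,0],0.1],[[39,-475,7],[0,0,0],0.1],[[39,-475,7],[0,0,0],0.1],[[39,-475,7],[0,0,0],0.1],[[39,-475,7],[0,0,0],0.1]]}}

```text
time: 28.78
tcp_pos: [462.0, 102.4, 252.5]
tcp_rot: [0.0, 1.0, -0.001, -0.0]
wrist_force: [-0.3, -0.2, -0.7]
finger_gap: 15.7
grasp_force: 20.0
```

```bash
python3 -c "
from h import *
row(461.5,103.8,124,0)
W=cloud(camera('side'));q=near(W,462,104,25,130,215);print(q[:,2].min(),q.mean(0));p=near(W,462,104,30,20,60);print(circ(p[p[:,2]>np.percentile(p[:,2],97)-6]))"
```

```text
[461.5, 103.8, 124, 0] -> [-0.5, -1.5, 128.5] [0.01, 0.01, -0.08]
151.7560044666888 [462.6096789  105.53591965 181.99615016]
(array([462.2, 104.7]), 17.8)
```

>>> {"name": "move_arm", "arguments": {"rows": [[[0,-1,50],[0,0,0],0.1],[[0,-1,90],[0,0,0],0.1],[[0,-1,110],[0,0,0],0.1],[[0,-1,128],[0,0,0],0.1],[[0,-1,128],[0,0,0],0.1],[[0,-1,128],[0,0,0],0.1],[[0,-1,128],[0,0,0],0.1]]}}

```text
time: 29.7
tcp_pos: [462.5, 104.2, 125.4]
tcp_rot: [-0.0, 1.0, -0.0, 0.001]
wrist_force: [0.0, -0.7, -1.3]
finger_gap: 15.6
grasp_force: 20.0
```

>>> {"name": "move_arm", "arguments": {"rows": [[[0,0,-50],[0,0,0],0.1],[[0,0,-90],[0,0,0],0.1],[[0,0,-90],[0,0,0],0.1],[[0,0,-90],[0,0,0],0.1]]}}

```text
time: 30.2
tcp_pos: [461.7, 104.3, 214.3]
tcp_rot: [0.0, 1.0, 0.0, -0.0]
wrist_force: [-0.4, -0.3, -0.7]
finger_gap: 15.8
grasp_force: 20.0
```

```bash
python3 -c "
from h import *
c=beakers()
print(sense()['wrist_force']);row(473.3,173.2,215,0)"
```

```text
side small [([461.0, 107.0, 34.0], 0.9), ([651.0, 118.0, 10.0], 0.2)] 551 44.3 (array([462. , 104.8]), 17.9)
side med [([476.0, 181.0, 34.0], 0.92), ([460.0, 110.0, 195.0], 0.21)] 1188 54.3 (array([473.8, 174.3]), 22.8)
top small [([468.0, 102.0, 5.0], 0.53)] 32 48.9 (array([462.7,  99.6]), 14.9)
top med [] [ 0.018435    0.26156266 -0.16033188]
[473.3, 173.2, 215, 0] -> [11.5, -68.9, -1.0] [0.01, 0.06, -0.0]
```

>>> {"name": "move_arm", "arguments": {"rows": [[[12,-69,0],[0,0,0],0.1],[[12,-69,0],[0,0,0],0.1],[[12,-69,0],[0,0,0],0.1],[[12,-69,0],[0,0,0],0.1],[[12,-69,45],[0,0,0],0.1],[[12,-69,75],[0,0,0],0.1],[[12,-69,87],[0,0,0],0.1],[[12,-69,87],[0,0,0],0.1],[[12,-69,87],[0,0,0],0.1],[[12,-69,87],[0,0,0],0.1]]}}

```text
time: 31.75
tcp_pos: [474.5, 173.4, 128.6]
tcp_rot: [-0.0, 1.0, -0.0, 0.001]
wrist_force: [0.3, -0.8, -0.4]
finger_gap: 16.0
grasp_force: 20.0
```

>>> {"name": "move_arm", "arguments": {"rows": [[[0,0,-50],[0,0,0],0.1],[[0,0,-100],[0,0,0],0.1],[[0,0,-120],[0,0,0],0.1],[[0,0,-120],[0,0,0],0.1]]}}

```text
time: 32.25
tcp_pos: [474.6, 173.5, 249.3]
tcp_rot: [-0.0, 1.0, 0.0, 0.002]
wrist_force: [-0.3, 0.1, -1.1]
finger_gap: 15.6
grasp_force: 20.0
```

```bash
python3 -c "
from h import *
c=beakers()
print(sense()['wrist_force']);row(570,107.4,247,0);row(641,107.4,247,0)"
```

```text
side small [] side med [([478.0, 182.0, 32.0], 0.96)] 1190 54.3 (array([473.9, 174.2]), 22.7)
top small [([459.0, 109.0, 16.0], 0.83)] 143 48.0 (array([460.8, 102.8]), 17.9)
top med [([481.0, 185.0, 41.0], 0.66)] 73 58.9 (array([472.5, 171.8]), 22.6)
[ 0.0400886  -0.31257418 -1.44645639]
[570, 107.4, 247, 0] -> [96.3, 65.8, -0.5] [0.02, 0.09, 0.0]
[641, 107.4, 247, 0] -> [167.3, 65.8, -0.6] [0.02, 0.09, 0.0]
```

>>> {"name": "move_arm", "arguments": {"rows": [[[50,66,0],[0,0,0],0.1],[[96,66,0],[0,0,0],0.1],[[96,66,0],[0,0,0],0.1],[[140,66,0],[0,0,0],0.1],[[167,66,0],[0,0,0],0.1],[[167,66,0],[0,0,0],0.1],[[167,66,0],[0,0,0],0.1],[[167,66,20],[0,0,0],0.1],[[167,66,20],[0,0,0],0.1],[[167,66,20],[0,0,0],0.1]]}}

```text
time: 33.8
tcp_pos: [640.8, 107.5, 228.5]
tcp_rot: [-0.0, 1.0, 0.0, 0.0]
wrist_force: [-0.1, 0.0, 0.1]
finger_gap: 16.1
grasp_force: 20.0
```

Run:
```python
from h import *
row(641.3,107.4,190,0);row(641.3,107.4,117,0)
c=camera('side');cv2.imwrite('pics/s6.png',cv2.resize(c['pixels'][220:400,150:310],None,fx=3,fy=3));W=cloud(c)
for z0 in (130,140,150,160,170):
    g=near(W,641,107,22,z0,z0+10);print(z0,len(g),g.mean(0).round(1) if len(g) else '')
q=near(W,645,108,60,86,94);r=cv2.minAreaRect(q[:,:2].astype(np.float32));print('plate',r)
```

```text
[641.3, 107.4, 190, 0] -> [0.5, 0.1, 38.5] [-0.0, -0.04, 0.01]
[641.3, 107.4, 117, 0] -> [0.5, 0.1, 111.5] [-0.0, -0.04, 0.01]
130 44 [639.9 111.9 135.6]
140 34 [640.4 110.8 144.2]
150 27 [640.1 110.4 155.2]
160 26 [640.5 110.  164.7]
170 30 [640.4 110.  174.9]
plate ((652.6549072265625, 110.89642333984375), (71.65396881103516, 50.297637939453125), 5.991908073425293)
```

View pics/s6.png

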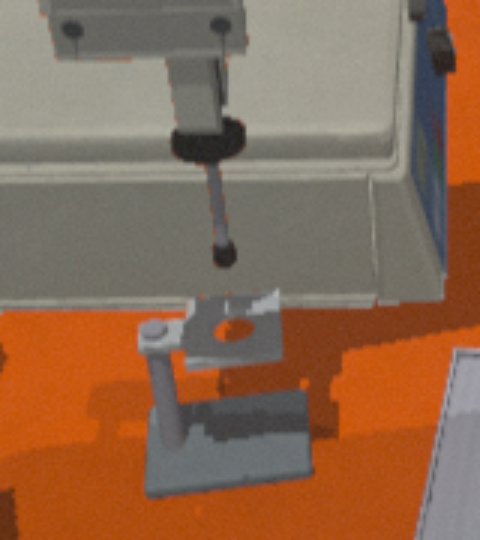

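The crop shows the tip at (224,255) just above the hole at (235,330). Plate and tool measured in the same view agree to within about 1.5 mm, so I shift slightly and lower.

>>> {"name": "move_arm", "arguments": {"rows": [[[1,-1,10],[0,0,0],0.1],[[1,-1,30],[0,0,0],0.1],[[1,-1,42],[0,0,0],0.1],[[1,-1,50],[0,0,0],0.1],[[1,-1,55],[0,0,0],0.1],[[1,-1,55],[0,0,0],0.1]]}}

```text
time: 34.6
tcp_pos: [642.0, 108.3, 172.6]
tcp_rot: [-0.0, 1.0, 0.0, -0.0]
wrist_force: [0.4, 0.3, -0.6]
finger_gap: 15.9
grasp_force: 20.0
```

>>> {"name": "move_arm", "arguments": {"rows": [[[0,0,25],[0,0,0],0.1],[[0,0,45],[0,0,0],0.1],[[0,0,53],[0,0,0],0.1],[[0,0,56],[0,0,0],0.1],[[0,0,56],[0,0,0],0.1],[[0,0,56],[0,0,0],0.1]]}}

```text
time: 35.35
tcp_pos: [642.4, 108.4, 117.3]
tcp_rot: [-0.0, 1.0, -0.0, 0.001]
wrist_force: [-0.2, -0.4, -0.2]
finger_gap: 16.1
grasp_force: 20.0
```

>>> {"name": "move_arm", "arguments": {"rows": [[[0,0,1],[0,0,0],0.1],[[0,0,1.5],[0,0,0],0.1],[[0,0,1.5],[0,0,0],0.1]]}}

```text
time: 35.72
tcp_pos: [642.2, 108.3, 115.6]
tcp_rot: [-0.0, 1.0, 0.0, 0.0]
wrist_force: [-0.8, 0.2, 4.4]
finger_gap: 15.6
grasp_force: 20.0
```

>>> {"name": "move_arm", "arguments": {"rows": [[[0,0,0],[0,0,0],0.25],[[0,0,0],[0,0,0],0.5],[[0,0,0],[0,0,0],0.5],[[0,0,0],[0,0,0],0.5],[[0,0,-40],[0,0,0],0.5],[[0,0,-90],[0,0,0],0.5],[[0,0,-140],[0,0,0],0.5],[[-60,0,-140],[0,0,0],0.5],[[-110,0,-140],[0,0,0],0.5],[[-110,0,-140],[0,0,0],0.5],[[-110,0,-140],[0,0,0],0.5]]}}

```text
time: 37.1
tcp_pos: [532.7, 108.3, 255.6]
tcp_rot: [-0.0, 1.0, -0.0, 0.001]
wrist_force: [1.1, 0.9, -0.4]
finger_gap: 46.4
grasp_force: 0.0
```

Run:
```python
from h import *
print(tcp()[0],sense()['wrist_force']);c=beakers()
W=cloud(c);q=near(W,423,-370,40,95,130);zt=np.percentile(q[:,2],97);print('dish',zt,circ(q[q[:,2]>zt-6]))
c=camera('side');cv2.imwrite('pics/s7.png',c['pixels']);W=cloud(c)
for z0 in (97,115,130,140):
    g=near(W,641,107,22,z0,z0+10);print(z0,len(g),g.mean(0).round(1) if len(g) else '')
print(near(W,641,107,22,100,170)[:,2].max())
W=cloud(camera('wrist'));g=near(W,641,107,15,145,160);print(g.mean(0),g[:,2].max())
```

```text
[532.70530992 108.34970542 255.60825321] [ 1.11173018  0.91280825 -0.40786824]
side small [([459.0, 105.0, 36.0], 0.79)] 550 44.3 (array([462.2, 104.7]), 17.9)
side med [([474.0, 180.0, 39.0], 0.65)] 1193 54.1 (array([473.8, 174.4]), 22.7)
top small [([461.0, 106.0, 14.0], 0.63)] 139 48.0 (array([460.7, 102.3]), 17.7)
top med [] dish 118.62430333117759 (array([ 422.4, -371.2]), 29.6)
97 46 [641.  114.5 102.1]
115 54 [641.  115.  120.1]
130 61 [641.  114.8 135. ]
140 95 [641.2 112.1 146.5]
150.79097402164578
[642.99548061 107.39089715 151.11732585] 153.26730605800844
```

View pics/s7.png

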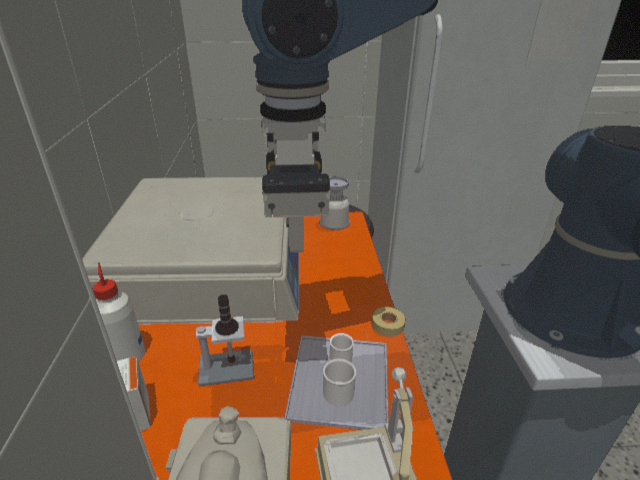

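The applicator hangs upright in the stand at (225,318), both beakers stand on the tray at (341,348) and (339,382), the tape is unmoved at (388,321), and the dish is up. I hand it in.

```bash
python3 -c "
from bench import *
print(finish_job())"
```

```text
the job is handed in; nothing more can be done
None
```

The job is handed in, with no verdict returned: by my measurements both beakers present (small and medium) stand on the tray, the pump had two full strokes, the tip was dipped in the dish, then the small and the medium beaker, and the applicator hangs in its stand.

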